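# Find the heel-plate tin lid that rocks and press it home

### The job

One of the four red tin lids on the wooden rack was never pushed home. Press down near the edge of one lid after another until you find the one that rocks, then press it in the middle until it sits fully home. Only press, with the fingertips: do not pull any lid up, and leave everything else on the worktop and rack where it is.

Things in the scene. Friction and masses are not known exactly. Their poses are not given: they have to be found in the camera images.
- rack: wooden rack, fixed to the worktop, 210 mm (its x) by 300 mm (its y) by 20 mm high, holding four identical tins with red push-on lids two by two, 96 mm between centres. Origin: midway between the four tins, at worktop height, z up. Its bare end, where other things stand, is the part from y = +107 to +192 mm
- spot_0 (a point): middle of the top of the lid on the tin at the rack's -x, +y place; axes parallel to the rack's. The flat top may lie up to 3 mm above or below this point, as the tins sit unevenly. Each tin is fixed in the rack; each lid is a flat red disc 80 mm across and 16 mm deep with a thin brass ring 60 mm across on top
- spot_1 (a point): middle of the top of the lid on the tin at the rack's -x, -y place; axes parallel to the rack's. The flat top may lie up to 3 mm above or below this point, as the tins sit unevenly. The lids' lower edges are about 22 mm above the rack's wood, with 16 mm between neighbouring lids
- spot_2 (a point): middle of the top of the lid on the tin at the rack's +x, +y place; axes parallel to the rack's. The flat top may lie up to 3 mm above or below this point, as the tins sit unevenly. Any one of the four lids can be the loose one; they look alike
- spot_3 (a point): middle of the top of the lid on the tin at the rack's +x, -y place; axes parallel to the rack's. The flat top may lie up to 3 mm above or below this point, as the tins sit unevenly. The three lids that are home do not give at all
- seat (a joint): how far the loose lid has been pushed down, m, whichever tin it is on: about 0 at the start, 0.005 fully home on its tin's rim, negative if pulled up. Stiff: it takes about 12 N at the middle and stays where it is left; a press far out at the edge only rocks it
- rock_x (a joint): tilt of the loose lid about a level axis through its middle, rad, 0 when level. Until home, about 1 N near the edge dips that edge 4 to 5 mm (about 0.14 rad, shared by rock_x and rock_y according to where it is pressed; axis directions unknown); it springs back level when let go. Once home it cannot rock
- rock_y (a joint): tilt of the same loose lid about the level axis square to that of rock_x
- polish: small amber glass jar with a black cap, 44 mm across, 45 mm tall, standing loose on the bare end of the rack; origin: centre of its underside. Leave it alone
- heel: loose black rubber heel, D-shaped, about 63 x 58 x 12 mm, lying flat on the bare end of the rack; origin: its underside. Leave it alone
- hammer: claw tack hammer lying on the worktop at the robot's right, hickory handle along its x, 260 mm long, 26 mm high, head at +x; origin: on the worktop under the handle. Leave it alone
- plate_tin: open round steel tin of heel plates, 100 mm across, 35 mm tall, far to the right; origin: centre of its underside. Leave it alone
- brush: shoe brush, 170 x 55 x 42 mm, bristles down, to the right beyond the rack; origin: centre of its underside. Leave it alone
- dressing: white plastic bottle with a black cap, 60 mm across, 130 mm tall, at the robot's left; origin: centre of its underside. Leave it alone

How it is judged:
On the way:
1. the loose lid, not yet home, is rocked by a press near its edge (tilts more than 0.05 rad under the fingers) (value of joint seat below 0.003 m and (value of joint any of rock_x, rock_y above 0.05 rad or value of joint any of rock_x, rock_y below -0.05 rad)), for 0.05 s.
At the end, for the whole second after the job is handed in: the loose lid is at least 4 mm down (5 mm is fully home), level within 0.03 rad on both axes, and the jar, heel, hammer, plate tin, brush and bottle are within 20 mm of where they stood (value of joint seat above 0.004 m and value of joint rock_x between -0.03 and 0.03 rad and value of joint rock_y between -0.03 and 0.03 rad and distance of each of polish, heel, hammer, plate_tin, brush, dressing from where it was at the start of the episode below 0.02 m); the robot touches nothing.
It fails at once if the loose lid is pulled up by more than 3 mm (value of joint seat below -0.003 m).
It fails at once if a bystander is lifted, carried or pushed more than 30 mm (distance of any of polish, heel, hammer, plate_tin, brush, dressing from where it was at the start of the episode above 0.03 m).
It also fails if it takes over 51 s, if anything falls off the work surface, if the arm or the gripper's body presses on something with over 40 N, if the wrist force passes 120 N, or if a joint passes its speed limit or range.

### The arm

A 6-joint arm with a two-finger parallel gripper is mounted at the origin on the work surface. World frame = base frame: x ahead of the robot, y to its left, z up, the work surface at z = 0. Lengths are in m, angles in rad, forces in N, time in s.
With the tool pointing down it reaches from about 0.375 to 0.975 m from the base axis. Payload 3.8 kg.
Tool frame: the origin (TCP) lies on the centre line of the jaws, within the pads' length; the fingertips stand 14 mm ahead of it and the grasp point (between the pads) lies 5 mm behind it (bot.finger_overhang is the distance from the TCP to the fingertips, in m); y points along the fingers, x is the direction in which the jaws open and shut, and the axes are right-handed (so a half turn about y gives the same grasp; the last joint's range is limited). The gripper opens to 85 mm and grips with 20 to 120 N. Pads are 22 mm wide; open, the fingers measure 114 mm over their backs; the gripper's body (76 mm by 85 mm) begins 54 mm behind the grasp point. The pads swing forward as they close: fully open they stand 13 mm farther back than shut.
Start: joints at [1.287, 0.264, 1.604, -0, 1.274, -0.037], TCP at [0.165, 0.655, 0.209] pointing down, gripper open.
Joint ranges: [-2.63, 2.63], [-0.94, 2.18], [0.31, 2.57], [-1.31, 4.45], [0, 2.66], [-2.55, 2.55]. Speed limits (rad/s): [2.57, 2.57, 3.14, 3.14, 3.14, 3.14].

### API

Orientations are given as a rotation vector (axis times angle).
In Python, from workcell import readout, read_camera, bot, spotter gives the robot as it stands.
- The arm moves only by the tool jog_arm, never from a script. Its argument "increments" is a list of rows, each a list of 7 numbers: the shift along the tool's x, y, z in m, then the turn, a rotation vector about the tool's x, y, z in rad, then the opening, from 0 (shut) to 1 (fully open). A call has 1 to 10 rows; each row shifts and turns the pose as measured when the row begins, along the tool's axes as they then stand; what a row does not reach is not made up. A row lasts 1/8 s, in which the tool goes at most 62.5 mm and 10.7 degrees, less where a joint would pass 70% of its speed; a pose out of reach is approached as far as the arm can. A call with a gripper value outside its range is refused whole. The fingers move at their own pace and stop on an object; "force" is the grip in N (left out, the last holds). Time passes only in rows, so rows that do not move let the fingers close. It gives the time, the measured TCP pose, the force and the opening at its end, in the units of the state.
- readout.read_state(): the state, without advancing time (a new reading comes with each control period).
- read_camera(name): name is "scene" or "top" or "wrist"; returns a dict with "img" (400x640x3 uint8, blue, green, red), "range_z" (400x640 float32, m along the optical axis (not along the pixel's ray), 0 where there is no reading), "fx", "fy", "cx", "cy" (pixels), "world_from_camera" (4x4, takes a point from camera to world coordinates). Camera axes: x right, y down, z forward; pixel columns grow to the right and rows downward; lengths in m; the calibration is good to about 2 mm. A picture is of the moment at which its call begins.
- bot.finish_job(): hands the job in, once; it reports no verdict.
Trained networks look in a picture, given as the dict that the camera call returned (one of the last four; its "shot" number tells which), for a name from the list of things; names that differ only in an ending like _2 or _b are one class to them, and where a whole thing is asked for, a point or a joint stands for the part that bears it (a point fixed in the world has none). Each returns a list of dicts, best first, with "p" (0 to 1); they miss things now and then, are a little off and sometimes report something else, mostly with a low value. They report only what shows in the picture. A call takes as long as a camera call.
- spotter.masks_of(picture, thing): "mask" (400x640 bool, what is visible of it) and "location" ([column, row] in pixels, amid what is visible of it).
- spotter.spot_point(picture, thing): "location" ([column, row] in pixels: a listed point, or the origin of a listed thing).
The state is a dict: "time": time; "q": joint angles; "joint_vel": joint speeds; "joint_torque": joint torques, N m; "tool_pos": TCP position; "tcp_rot": TCP orientation; "wrist_force": force on the tool from outside, world axes, zero at the start; "torque": the same for the moment, N m; "width": opening from 0.0 (shut) to 1.0 (fully open).
Only numpy, scipy, OpenCV 4.12 (cv2) and the standard library are available. Lean on these libraries where they do the work, as an engineer would, in place of code of your own. Each camera call takes 0.05 s, during which the arm holds its last target. There are 200 camera calls.

## Working session

There is one attempt and no reset: what is moved stays moved. The work goes in short steps, Python scripts to look and compute and a tool call to move; the robot and the scene stay as the last step left them, time stands still between calls to the robot, and variables do not carry over. Pictures are saved under pics/ and viewed, about 8 in all and at most 12, crops included, and the job is handed in when it is done.

Besides the shell and the picture viewer there is one more tool, called after "Call:" by a JSON object that holds its "api" and its "payload". jog_arm: Moves the arm, as the interface text tells. Its arguments: {"type":"object","properties":{"increments":{"type":"array"},"force":{"type":"number"}},"required":["increments"]}

```bash
mkdir -p pics
cat > h.py <<'E'
import numpy as np, cv2
from workcell import readout, read_camera, bot, spotter
def world(p,c,r,w=2):
    c,r=int(round(c)),int(round(r)); z=p["range_z"][r-w:r+w+1,c-w:c+w+1]; z=np.median(z[z>0])
    v=np.array([(c-p["cx"])/p["fx"]*z,(r-p["cy"])/p["fy"]*z,z,1]); return (p["world_from_camera"]@v)[:3]
E
python3 - <<'E'
from h import *
print(readout.read_state())
for n in("top","scene"):
    p=read_camera(n); cv2.imwrite(f"pics/{n}.png",p["img"])
    for s in ["spot_0","spot_1","spot_2","spot_3","rack","polish","heel"]:
        for d in spotter.spot_point(p,s)[:4]:
            print(n,s,round(d["p"],2),np.round(d["location"]),np.round(world(p,*d["location"]),4))
E
```

```text
{'time': 0.0, 'q': array([ 1.28708879e+00,  2.64766428e-01,  1.60541102e+00, -4.58000768e-05,
        1.27370113e+00, -3.69013779e-02]), 'joint_vel': array([-9.40270313e-04,  1.53058044e-04,  7.32681233e-04,  1.08043598e-03,
        5.00217094e-05,  1.46173931e-03]), 'joint_torque': array([ 1.54883863e-03, -5.15124357e+01, -3.67306387e+01,  2.25195040e-04,
        1.28374898e-02,  2.71779314e-06]), 'tool_pos': array([0.16470183, 0.65377103, 0.20783316]), 'tcp_rot': array([-1.31730023, -1.0241771 ,  1.02722746]), 'wrist_force': array([-0.13911985,  0.95049687, -0.26169384]), 'torque': array([ 0.0368265 , -0.01488958, -0.05533652]), 'width': 0.9996164949987064}
top spot_0 0.92 [334. 188.] [ 0.6114 -0.0168  0.0575]
top spot_0 0.87 [319. 216.] [0.5331 0.0251 0.0601]
top spot_0 0.67 [289. 203.] [0.5691 0.107  0.0652]
top spot_0 0.65 [366. 199.] [ 0.5788 -0.1042  0.061 ]
top spot_1 0.92 [334. 188.] [ 0.6114 -0.0168  0.0575]
top spot_1 0.87 [319. 216.] [0.5331 0.0251 0.0601]
top spot_1 0.67 [289. 203.] [0.5691 0.107  0.0652]
top spot_1 0.65 [366. 199.] [ 0.5788 -0.1042  0.061 ]
top spot_2 0
[... 785 characters left out ...]
ot_1 0.96 [328. 198.] [0.5324 0.0188 0.0604]
scene spot_1 0.96 [286. 218.] [ 0.5805 -0.1115  0.0594]
scene spot_1 0.87 [297. 193.] [ 0.4933 -0.066   0.0582]
scene spot_2 0.96 [328. 198.] [0.5324 0.0188 0.0604]
scene spot_2 0.96 [286. 218.] [ 0.5805 -0.1115  0.0594]
scene spot_2 0.87 [297. 193.] [ 0.4933 -0.066   0.0582]
scene spot_3 0.96 [328. 198.] [0.5324 0.0188 0.0604]
scene spot_3 0.96 [286. 218.] [ 0.5805 -0.1115  0.0594]
scene spot_3 0.87 [297. 193.] [ 0.4933 -0.066   0.0582]
scene rack 0.72 [310. 223.] [ 0.609  -0.0484  0.0564]
scene polish 0.57 [361. 213.] [0.588  0.1046 0.0374]
scene polish 0.22 [287. 218.] [ 0.5816 -0.1088  0.0601]
scene heel 0.75 [358. 238.] [0.6679 0.0756 0.0312]
```

View pics/top.png

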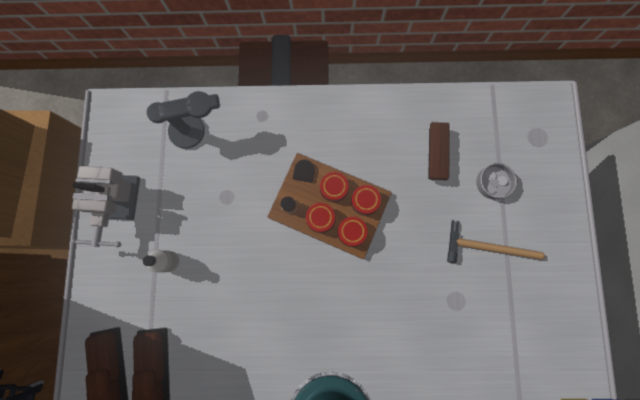

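View pics/scene.png

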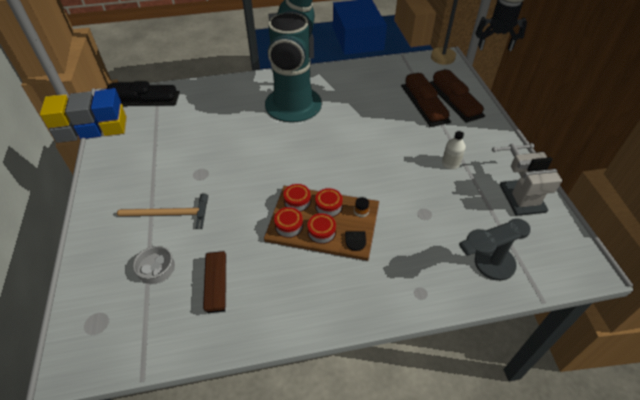

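The top view shows the lids at about (334,186), (366,199), (320,217) and (352,231), with the jar at (289,204) and the heel at (304,170). Next I'll get precise lid centres from the red pixels and depth.

Run:
```python
from h import *
from scipy.spatial.transform import Rotation as R
for n in("top","scene"):
    p=read_camera(n); b,g,r=[p["img"][...,i].astype(int) for i in range(3)]
    v,u=np.mgrid[:400,:640]; z=p["range_z"]
    P=np.stack([(u-p["cx"])/p["fx"]*z,(v-p["cy"])/p["fy"]*z,z,np.ones_like(z)],-1)@p["world_from_camera"].T
    m=(r>90)&(r>2.2*g)&(r>2.2*b)&(P[...,0]>.4)&(P[...,0]<.75)&(abs(P[...,1])<.2)&(P[...,2]>.045)
    m=cv2.morphologyEx(m.astype(np.uint8),cv2.MORPH_CLOSE,np.ones((3,3)))
    k,l,s,c=cv2.connectedComponentsWithStats(m)
    for i in range(1,k):
        if s[i,4]<100: continue
        q=P[(l==i)&(z>0)]; q=q[q[:,2]>.05]
        (e,wh,a)=cv2.minAreaRect(q[:,:2].astype(np.float32))
        print(n,s[i],np.round(q[:,:3].mean(0),4),np.round(np.median(q[:,2]),4),np.round(e,4),np.round(wh,3))
s=readout.read_state(); print(R.from_rotvec(s["tcp_rot"]).as_matrix().round(3))
```

```text
top [320 172  29  28 591] [ 0.6179 -0.0166  0.0568] 0.0568 [ 0.6187 -0.0167] [0.077 0.076]
top [352 185  29  29 646] [ 0.5791 -0.1041  0.0596] 0.0597 [ 0.5793 -0.1039] [0.078 0.075]
top [306 203  29  29 644] [0.5311 0.0218 0.0604] 0.0604 [0.5313 0.0217] [0.078 0.076]
top [338 217  30  29 663] [ 0.4921 -0.0654  0.0574] 0.0575 [ 0.4926 -0.065 ] [0.077 0.076]
scene [284 184  27  22 444] [ 0.4962 -0.0664  0.057 ] 0.057 [ 0.4938 -0.0662] [0.078 0.077]
scene [316 189  27  22 450] [0.5357 0.021  0.0599] 0.06 [0.5336 0.0213] [0.079 0.076]
scene [274 208  29  24 524] [ 0.5841 -0.1051  0.059 ] 0.0591 [ 0.5824 -0.1062] [0.079 0.078]
scene [308 214  28  24 529] [ 0.6223 -0.0177  0.0565] 0.0567 [ 0.6206 -0.0184] [0.075 0.08 ]
[[ 0.244  0.    -0.97 ]
 [ 0.97   0.     0.244]
 [ 0.    -1.    -0.   ]]
```

Call:
{"api": "jog_arm", "payload": {"increments": [[-0.04,0,-0.037,0,0,0,0],[-0.04,0,-0.037,0,0,0,0],[-0.04,0,-0.037,0,0,0,0],[-0.04,0,-0.037,0,0,0,0],[-0.04,0,-0.037,0,0,0,0],[-0.04,0,-0.037,0,0,0,0],[-0.04,0,-0.037,0,0,0,0],[-0.04,0,-0.037,0,0,0,0],[-0.04,0,-0.037,0,0,0,0],[-0.04,0,-0.037,0,0,0,0]], "force": 40}}

```text
time: 2.15
tool_pos: [0.4337, 0.167, 0.2106]
tcp_rot: [-1.313, -1.04, 1.024]
wrist_force: [0.1, 1.1, 0.4]
width: -0.002
```

```bash
cat >> h.py <<'E'
from scipy.spatial.transform import Rotation as R
C=dict(A=(.6195,-.0174,.0567),B=(.5807,-.105,.0593),C=(.5323,.0215,.060),D=(.4932,-.0656,.0573))
rx=np.array([.913,-.407]); sg=dict(A=1,B=1,C=-1,D=-1)
def to(k,h,r=.032):
    c=np.array(C[k]); t=np.r_[c[:2]+sg[k]*r*rx, c[2]+h+bot.finger_overhang]
    s=readout.read_state(); M=R.from_rotvec(s["tcp_rot"]).as_matrix()
    print(k,"tool move",(M.T@(t-s["tool_pos"])).round(4),"tip z",(s["tool_pos"][2]-.014).round(4),"down axis",M[:,1].round(3),"F",s["wrist_force"].round(2),"t",round(s["time"],2),"w",s["width"].round(2))
E
python3 -c "
from h import *
to('C',.02)"
```

```text
Traceback (most recent call last):
  File "h.py", line 12, in to
    print(k,"tool move",(M.T@(t-s["tool_pos"])).round(4),"tip z",(s["tool_pos"][2]-.014).round(4),"down axis",M[:,1].round(3),"F",s["wrist_force"].round(2),"t",round(s["time"],2),"w",s["width"].round(2))
                                                                                                                                                                                       ^^^^^^^^^^^^^^^^
AttributeError: 'float' object has no attribute 'round'
```

```bash
sed -i 's/s\["width"\].round(2)/round(s["width"],2)/' h.py
python3 -c "
from h import *
to('C',.02)"
```

```text
C tool move [-0.1131  0.1164 -0.098 ] tip z 0.1966 down axis [ 0.007  0.005 -1.   ] F [0.09 1.08 0.39] t 2.15 w -0.0
```

Call:
{"api": "jog_arm", "payload": {"increments": [[-0.04,0.0,-0.035,0,0,0,0],[-0.04,0.03,-0.035,0,0,0,0],[-0.034,0.04,-0.03,0,0,0,0],[0,0.04,0,0,0,0,0],[0,0,0,0,0,0,0]]}}

```text
time: 2.78
tool_pos: [0.5113, 0.0244, 0.1016]
tcp_rot: [-1.321, -1.042, 1.013]
wrist_force: [-0.7, -0.2, 0.1]
width: 0.0
```

```bash
python3 -c "
from h import *
to('C',.003)"
```

```text
C tool move [0.0076 0.0245 0.0107] tip z 0.0876 down axis [ 0.017  0.006 -1.   ] F [-0.7  -0.23  0.09] t 2.77 w 0.0
```

Call:
{"api": "jog_arm", "payload": {"increments": [[0.0075,0.01,0.0107,0,0,0,0],[0,0.0135,0,0,0,0,0],[0,0,0,0,0,0,0]]}}

```text
time: 3.15
tool_pos: [0.5049, 0.0367, 0.0807]
tcp_rot: [-1.324, -1.048, 1.012]
wrist_force: [0.1, -0.9, -0.7]
width: 0.001
```

Call:
{"api": "jog_arm", "payload": {"increments": [[0,0.0015,0,0,0,0,0]]}}

```text
time: 3.28
tool_pos: [0.5057, 0.0372, 0.0802]
tcp_rot: [-1.325, -1.05, 1.011]
wrist_force: [-0.2, 0.1, 0.1]
width: -0.002
```

Call:
{"api": "jog_arm", "payload": {"increments": [[0,0.0015,0,0,0,0,0]]}}

```text
time: 3.4
tool_pos: [0.5062, 0.0375, 0.0792]
tcp_rot: [-1.325, -1.052, 1.011]
wrist_force: [0.6, -0.7, 0.3]
width: -0.001
```

Call:
{"api": "jog_arm", "payload": {"increments": [[0,0.0015,0,0,0,0,0]]}}

```text
time: 3.52
tool_pos: [0.5067, 0.0375, 0.0781]
tcp_rot: [-1.326, -1.052, 1.01]
wrist_force: [0.6, 0.6, 0.2]
width: 0.0
```

Call:
{"api": "jog_arm", "payload": {"increments": [[0,0.0015,0.001,0,0,0,0],[0,0.0015,0.001,0,0,0,0]]}}

```text
time: 3.78
tool_pos: [0.5051, 0.0379, 0.0751]
tcp_rot: [-1.326, -1.052, 1.01]
wrist_force: [-0.7, 1.3, -0.3]
width: 0.001
```

Call:
{"api": "jog_arm", "payload": {"increments": [[0,0.0015,0.001,0,0,0,0]]}}

```text
time: 3.9
tool_pos: [0.504, 0.0381, 0.0734]
tcp_rot: [-1.326, -1.052, 1.01]
wrist_force: [-0.8, 0.4, -0.1]
width: 0.001
```

Call:
{"api": "jog_arm", "payload": {"increments": [[0,0.0015,0.001,0,0,0,0]]}}

```text
time: 4.03
tool_pos: [0.503, 0.0383, 0.0717]
tcp_rot: [-1.326, -1.052, 1.01]
wrist_force: [0.1, 0.3, -0.3]
width: -0.0
```

Call:
{"api": "jog_arm", "payload": {"increments": [[0,0.0015,0.001,0,0,0,0]]}}

```text
time: 4.15
tool_pos: [0.5019, 0.0386, 0.07]
tcp_rot: [-1.326, -1.052, 1.01]
wrist_force: [0.1, -0.0, -0.4]
width: 0.002
```

Run:
```python
from h import *
print(bot.finger_overhang); to('C',0)
p=read_camera("wrist"); q=read_camera("scene")
a=cv2.resize(p["img"],(480,300)); b=cv2.resize(q["img"][160:260,240:400],(480,300),interpolation=cv2.INTER_CUBIC)
cv2.imwrite("pics/c1.png",np.vstack([a,b]))
```

```text
0.014
C tool move [-0.0036 -0.004  -0.0022] tip z 0.056 down axis [ 0.027  0.006 -1.   ] F [ 0.13 -0.02 -0.43] t 4.15 w 0.0
```

View pics/c1.png

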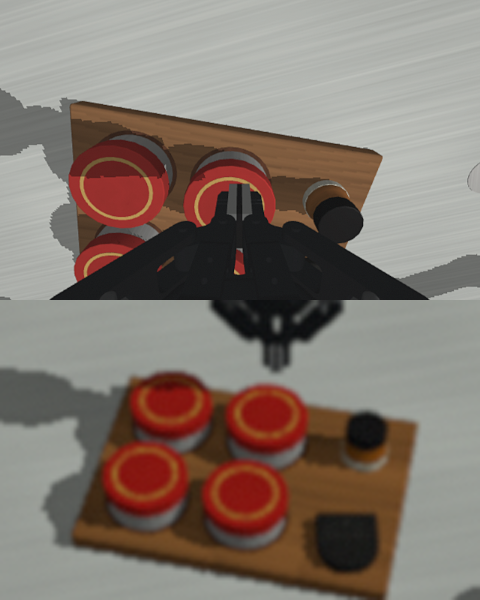

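Run:
```python
from h import *
def proj(p,X):
    c=np.linalg.inv(p["world_from_camera"])@np.r_[X,1]; return (p["cx"]+p["fx"]*c[0]/c[2]).round(1),(p["cy"]+p["fy"]*c[1]/c[2]).round(1),c[2]
s=readout.read_state(); t=s["tool_pos"]+.014*R.from_rotvec(s["tcp_rot"]).as_matrix()[:,1]
for n in("scene","top","wrist"):
    p=read_camera(n)
    print(n,"tip",proj(p,t),"C edge",proj(p,np.array([.503,.0345,.06])),"C mid",proj(p,np.array([.5323,.0215,.06])))
    if n=="scene":
        cv2.imwrite("pics/c2.png",cv2.resize(p["img"][165:215,295:375],(800,500),interpolation=cv2.INTER_CUBIC)); 
        v=np.arange(170,196); print([world(p,332,i,0).round(3).tolist() for i in v[::2]])
```

```text
scene tip (np.float64(332.4), np.float64(190.4), np.float64(1.3439858709935961)) C edge (np.float64(331.1), np.float64(189.9), np.float64(1.339742760701762)) C mid (np.float64(328.9), np.float64(197.9), np.float64(1.3194939699295105))
[[0.367, 0.067, 0.001], [0.498, 0.037, 0.13], [0.505, 0.036, 0.129], [0.513, 0.034, 0.13], [0.514, 0.034, 0.122], [0.51, 0.035, 0.11], [0.515, 0.034, 0.107], [0.513, 0.034, 0.096], [0.434, 0.053, -0.001], [0.442, 0.051, -0.001], [0.502, 0.037, 0.058], [0.513, 0.035, 0.061], [0.522, 0.033, 0.063]]
top tip (np.float64(314.1), np.float64(227.5), np.float64(1.0070534476419652)) C edge (np.float64(315.6), np.float64(227.0), np.float64(1.003067980410494)) C mid (np.float64(320.3), np.float64(216.3), np.float64(1.007553818815317))
wrist tip (np.float64(316.8), np.float64(231.2), np.float64(0.19466027427114266)) C edge (np.float64(310.6), np.float64(237.1), np.float64(0.19142411954436211)) C mid (np.float64(302.3), np.float64(281.2), np.float64(0.20223018303280255))
```

View pics/c2.png

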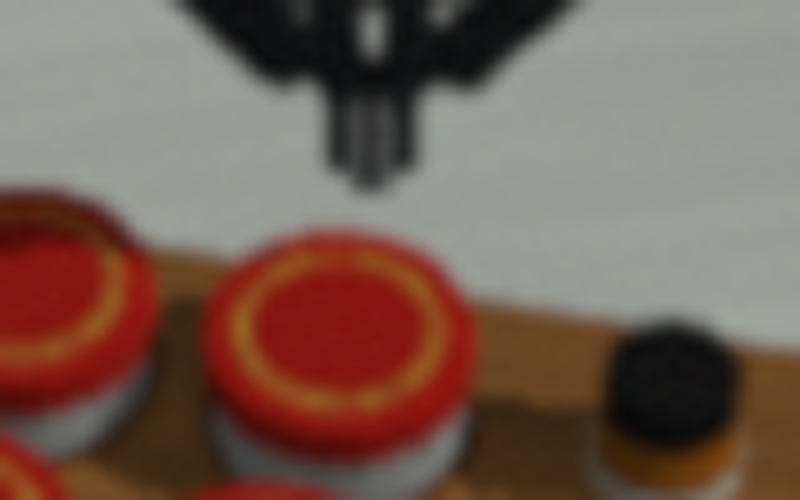

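Run:
```python
from h import *
p=read_camera("wrist")
print(p["world_from_camera"].round(3)); to('C',0)
for r in range(225,300,6): print(r,[ (round(float(p["range_z"][r,c]),3),) for c in (300,312,320,328,340)], world(p,312,r,0).round(3), world(p,328,r,0).round(3))
for d in spotter.spot_point(p,"spot_0"): print(d["p"],d["location"],world(p,*d["location"]).round(4))
for uv in [(160,245),(255,250)]: print(uv,world(p,*uv).round(4))
t=read_camera("top"); 
z=t["range_z"]
cv2.imwrite("pics/c3.png",np.vstack([cv2.resize(t["img"][190:250,270:366],(480,300),interpolation=cv2.INTER_CUBIC),cv2.resize(p["img"][200:320,220:412],(480,300))]))
```

```text
[[ 0.24   0.91   0.337  0.418]
 [ 0.971 -0.229 -0.071  0.059]
 [ 0.013  0.345 -0.939  0.231]
 [ 0.     0.     0.     1.   ]]
C tool move [-0.0036 -0.0037 -0.0019] tip z 0.0563 down axis [ 0.027  0.006 -1.   ] F [ 0.07 -0.26 -0.17] t 4.45 w -0.0
225 [(0.189,), (0.19,), (0.191,), (0.191,), (0.197,)] [0.496 0.037 0.059] [0.499 0.046 0.058]
231 [(0.192,), (0.192,), (0.192,), (0.192,), (0.192,)] [0.5   0.036 0.058] [0.502 0.046 0.059]
237 [(0.192,), (0.191,), (0.194,), (0.192,), (0.194,)] [0.503 0.035 0.06 ] [0.506 0.045 0.06 ]
243 [(0.194,), (0.194,), (0.196,), (0.194,), (0.195,)] [0.508 0.034 0.059] [0.51  0.044 0.059]
249 [(0.196,), (0.15,), (0.149,), (0.151,), (0.196,)] [0.49  0.039 0.099] [0.492 0.046 0.099]
255 [(0.151,), (0.145,), (0.144,), (0.145,), (0.153,)] [0.49  0.039 0.104] [0.492 0.046 0.105]
261 [(0.147,), (0.138,), (0.139,), (0.141,), (0.147,)] [0.489 0.039 0.111] [0.492 0.046 0.109]
267 [(0.142,), (0.134,), (0.135,), (0.135,), (0.142,)] [0.489 0.039 0.116] [0.491 0.046 0.115]
273 [(0.138,), (0.13,), (0.13,), (0.131,), (0.138,)] [0.489 0.039 0.12 ] [0.492 0.046 0.119]
279 [(0.133,), (0.126,), (0.125,), (0.126,), (0.133,)] [0.489 0.039 0.124] [0.491 0.046 0.124]
285 [(0.12,), (0.123,), (0.124,), (0.123,), (0.122,)] [0.49  0.039 0.128] [0.491 0.045 0.128]
291 [(0.114,), (0.116,), (0.124,), (0.117,), (0.115,)] [0.488 0.04  0.134] [0.489 0.046 0.134]
297 [(0.114,), (0.115,), (0.125,), (0.114,), (0.112,)] [0.489 0.04  0.136] [0.49  0.045 0.137]
(160, 245) [ 0.4874 -0.0585  0.056 ]
(255, 250) [ 0.5041 -0.0014  0.0585]
```

View pics/c3.png

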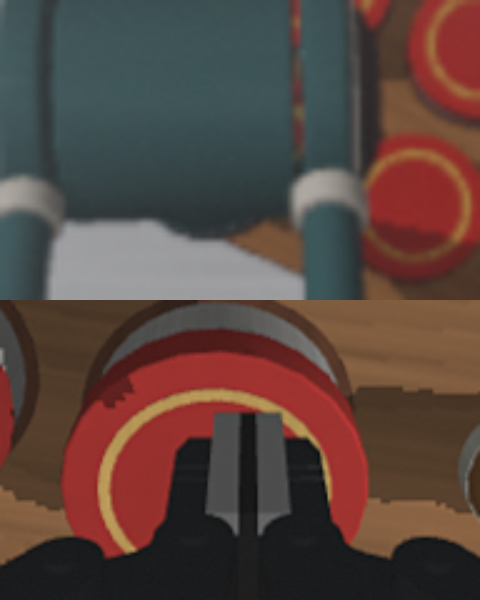

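The picture shows the fingertips still about 40 mm above the lid: wrist and scene depth both put them at z≈0.097, while TCP + overhang gives 0.056. So nothing has been touched yet. From here I'll use the observed tip, about TCP z + 0.027, straighten the tool and go down further.

Call:
{"api": "jog_arm", "payload": {"increments": [[-0.0035,0.01,-0.002,0.025,0,0.012,0],[0,0.012,0,0,0,0,0],[0,0,0,0,0,0,0]]}}

```text
time: 4.92
tool_pos: [0.5036, 0.0344, 0.0465]
tcp_rot: [-1.313, -1.028, 1.03]
wrist_force: [-0.4, 0.6, -0.1]
width: -0.002
```

Run:
```python
from h import *
to('C',0)
p=read_camera("wrist")
for r in range(232,290,6): print(r,world(p,312,r,0).round(3), world(p,328,r,0).round(3))
```

```text
C tool move [-0.     -0.0275  0.0006] tip z 0.0325 down axis [-0.002  0.    -1.   ] F [-0.4   0.56 -0.14] t 4.92 w -0.0
232 [0.492 0.035 0.057] [0.495 0.043 0.055]
238 [0.495 0.034 0.059] [0.497 0.042 0.059]
244 [0.498 0.033 0.058] [0.5   0.042 0.059]
250 [0.492 0.035 0.077] [0.493 0.043 0.078]
256 [0.492 0.035 0.083] [0.494 0.042 0.082]
262 [0.492 0.035 0.088] [0.494 0.042 0.089]
268 [0.492 0.035 0.093] [0.494 0.042 0.093]
274 [0.493 0.035 0.097] [0.494 0.042 0.097]
280 [0.493 0.035 0.101] [0.494 0.042 0.102]
286 [0.493 0.036 0.105] [0.495 0.041 0.104]
```

Call:
{"api": "jog_arm", "payload": {"increments": [[0,0.01,0,0,0,0,0],[0,0,0,0,0,0,0]]}}

```text
time: 5.22
tool_pos: [0.5058, 0.0345, 0.0379]
tcp_rot: [-1.315, -1.031, 1.028]
wrist_force: [-1.4, -0.2, 3.7]
width: -0.001
```

Call:
{"api": "jog_arm", "payload": {"increments": [[0,0.0015,0,0,0,0,0]]}}

```text
time: 5.35
tool_pos: [0.5058, 0.0345, 0.0378]
tcp_rot: [-1.315, -1.031, 1.029]
wrist_force: [-8.2, -0.3, 19.8]
width: 0.001
```

Call:
{"api": "jog_arm", "payload": {"increments": [[0,0.0015,0,0,0,0,0]]}}

```text
time: 5.48
tool_pos: [0.5058, 0.0345, 0.0378]
tcp_rot: [-1.314, -1.03, 1.029]
wrist_force: [-6.0, 0.5, 14.7]
width: 0.0
```

Call:
{"api": "jog_arm", "payload": {"increments": [[0,0.0015,0,0,0,0,0]]}}

```text
time: 5.6
tool_pos: [0.5058, 0.0345, 0.0379]
tcp_rot: [-1.314, -1.03, 1.029]
wrist_force: [-5.3, -0.8, 12.6]
width: -0.002
```

Call:
{"api": "jog_arm", "payload": {"increments": [[0,0.0015,0,0,0,0,0]]}}

```text
time: 5.72
tool_pos: [0.5058, 0.0345, 0.0378]
tcp_rot: [-1.314, -1.03, 1.03]
wrist_force: [-5.1, -0.2, 15.0]
width: 0.003
```

Run:
```python
from h import *
p=read_camera("wrist");q=read_camera("scene"); s=readout.read_state(); print(s["wrist_force"],s["torque"],s["time"])
for r in range(236,256,2): print(r,world(p,312,r,0).round(3), world(p,328,r,0).round(3))
cv2.imwrite("pics/c4.png",np.vstack([cv2.resize(q["img"][165:215,295:375],(480,300),interpolation=cv2.INTER_CUBIC),cv2.resize(p["img"][200:320,220:412],(480,300))]))
```

```text
[-5.59745375 -0.76886216 14.38954496] [-0.04177647  0.94165474 -0.01047572] 5.825
236 [0.492 0.036 0.058] [0.496 0.043 0.053]
238 [0.492 0.035 0.059] [0.495 0.043 0.057]
240 [0.494 0.035 0.059] [0.496 0.043 0.059]
242 [0.495 0.035 0.059] [0.497 0.043 0.058]
244 [0.496 0.034 0.058] [0.498 0.042 0.059]
246 [0.494 0.035 0.065] [0.496 0.043 0.064]
248 [0.494 0.035 0.067] [0.496 0.043 0.066]
250 [0.494 0.035 0.069] [0.496 0.042 0.068]
252 [0.494 0.035 0.071] [0.496 0.042 0.07 ]
254 [0.494 0.035 0.072] [0.496 0.042 0.072]
```

View pics/c4.png

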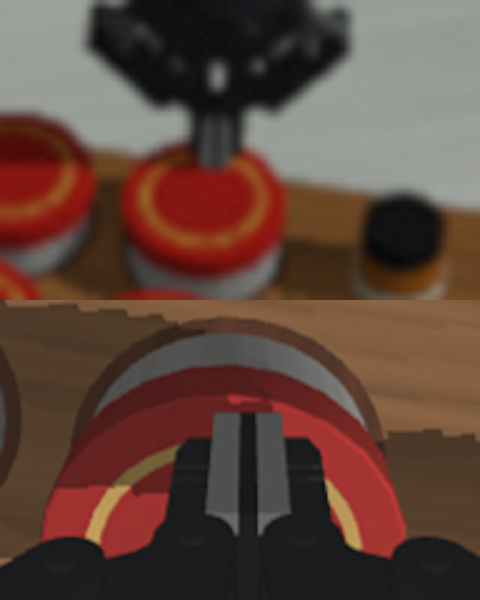

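The tips now touch lid C at its edge. It took 15–20 N without giving, so C is home. Real contact comes at TCP z ≈ lid z − 0.022. On to A.

Call:
{"api": "jog_arm", "payload": {"increments": [[0,-0.02,0,0,0,0,0],[0,-0.015,0,0,0,0,0],[0,0,0,0,0,0,0]]}}

```text
time: 6.2
tool_pos: [0.5051, 0.0345, 0.0731]
tcp_rot: [-1.314, -1.03, 1.03]
wrist_force: [-0.8, 1.2, 0.5]
width: -0.0
```

```bash
sed -i 's/c\[2\]+h+bot.finger_overhang/c[2]+h-.022/; s/\["tool_pos"\]\[2\]-.014/["tool_pos"][2]+.022/; s/"down axis",M\[:,1\].round(3)/"turn",(M.T@np.cross(M[:,1],[0,0,-1])).round(3)/' h.py
python3 -c "
from h import *
to('A',.03,.03)"
```

```text
A tool move [-0.0284  0.0084 -0.153 ] tip z 0.0951 turn [ 0.  0. -0.] F [-0.77  1.16  0.54] t 6.2 w -0.0
```

Call:
{"api": "jog_arm", "payload": {"increments": [[-0.008,0,-0.04,0,0,0,0],[-0.008,0,-0.04,0,0,0,0],[-0.008,0,-0.04,0,0,0,0],[-0.004,0,-0.025,0,0,0,0],[0,0,0,0,0,0,0]]}}

```text
time: 6.82
tool_pos: [0.6395, -0.0285, 0.0674]
tcp_rot: [-1.309, -1.026, 1.033]
wrist_force: [-0.0, 0.2, -0.5]
width: -0.004
```

```bash
python3 -c "
from h import *
to('A',.006,.03)"
```

```text
A tool move [ 0.0007  0.0266 -0.0076] tip z 0.0894 turn [-0.006  0.    -0.001] F [-0.04  0.2  -0.47] t 6.83 w -0.0
```

Call:
{"api": "jog_arm", "payload": {"increments": [[0.0007,0.012,-0.0075,-0.006,0,0,0],[0,0.014,0,0,0,0,0],[0,0,0,0,0,0,0]]}}

```text
time: 7.2
tool_pos: [0.6431, -0.0284, 0.0368]
tcp_rot: [-1.31, -1.027, 1.034]
wrist_force: [-0.5, 0.4, 0.3]
width: -0.003
```

Call:
{"api": "jog_arm", "payload": {"increments": [[0,0.002,0,0,0,0,0]]}}

```text
time: 7.32
tool_pos: [0.6427, -0.0282, 0.0347]
tcp_rot: [-1.309, -1.027, 1.035]
wrist_force: [-0.2, -0.4, 0.5]
width: -0.003
```

Call:
{"api": "jog_arm", "payload": {"increments": [[0,0.002,0,0,0,0,0]]}}

```text
time: 7.45
tool_pos: [0.6427, -0.028, 0.0329]
tcp_rot: [-1.31, -1.027, 1.035]
wrist_force: [0.5, -0.1, 2.0]
width: -0.0
```

Call:
{"api": "jog_arm", "payload": {"increments": [[0,0.002,0,0,0,0,0]]}}

```text
time: 7.58
tool_pos: [0.6432, -0.0281, 0.0316]
tcp_rot: [-1.311, -1.028, 1.034]
wrist_force: [-0.1, -0.8, 1.7]
width: -0.001
```

Call:
{"api": "jog_arm", "payload": {"increments": [[0,0.002,0,0,0,0,0]]}}

```text
time: 7.7
tool_pos: [0.6435, -0.0283, 0.0307]
tcp_rot: [-1.311, -1.029, 1.034]
wrist_force: [-4.1, -0.1, 10.3]
width: 0.002
```

Call:
{"api": "jog_arm", "payload": {"increments": [[0,0.002,0,0,0,0,0]]}}

```text
time: 7.82
tool_pos: [0.6436, -0.0283, 0.0306]
tcp_rot: [-1.311, -1.028, 1.034]
wrist_force: [-6.1, -0.3, 12.3]
width: 0.0
```

A gives about 4 mm under roughly 2 N, then hits a hard stop, so A is the loose lid. I'll lift off and press in its middle.

Call:
{"api": "jog_arm", "payload": {"increments": [[0,-0.012,0,0,0,0,0],[0,-0.004,0,0,0,0,0],[0,0,0,0,0,0,0]]}}

```text
time: 8.2
tool_pos: [0.6442, -0.0283, 0.0481]
tcp_rot: [-1.312, -1.03, 1.033]
wrist_force: [-0.0, -0.3, -0.4]
width: -0.004
```

```bash
python3 -c "
from h import *
to('A',.006,0)"
```

```text
A tool move [0.0047 0.0075 0.0266] tip z 0.0701 turn [-0.002  0.    -0.001] F [-0.02 -0.25 -0.4 ] t 8.2 w -0.0
```

Call:
{"api": "jog_arm", "payload": {"increments": [[0.0045,0.003,0.0266,0,0,0,0],[0,0.002,0,0,0,0,0],[0,0,0,0,0,0,0]]}}

```text
time: 8.57
tool_pos: [0.6197, -0.0176, 0.0425]
tcp_rot: [-1.313, -1.03, 1.033]
wrist_force: [0.3, 0.7, 0.3]
width: 0.001
```

```bash
python3 -c "
from h import *
to('A',.0,0)"
```

```text
A tool move [0.0002 0.0078 0.0002] tip z 0.0645 turn [-0.001  0.    -0.001] F [0.31 0.67 0.32] t 8.57 w 0.0
```

Call:
{"api": "jog_arm", "payload": {"increments": [[0,0.004,0,0,0,0,0],[0,0.002,0,0,0,0,0]]}}

```text
time: 8.82
tool_pos: [0.621, -0.0181, 0.0363]
tcp_rot: [-1.314, -1.031, 1.032]
wrist_force: [-0.2, 0.9, 0.1]
width: -0.001
```

Call:
{"api": "jog_arm", "payload": {"increments": [[0,0.002,0,0,0,0,0]]}}

```text
time: 8.95
tool_pos: [0.6215, -0.0183, 0.0342]
tcp_rot: [-1.314, -1.031, 1.032]
wrist_force: [-1.2, -0.6, 9.1]
width: -0.0
```

Call:
{"api": "jog_arm", "payload": {"increments": [[0,0.003,0,0,0,0,0]]}}

```text
time: 9.07
tool_pos: [0.622, -0.0184, 0.0328]
tcp_rot: [-1.314, -1.031, 1.031]
wrist_force: [-5.1, 0.4, 11.4]
width: -0.001
```

Call:
{"api": "jog_arm", "payload": {"increments": [[0,0.003,0,0,0,0,0]]}}

```text
time: 9.2
tool_pos: [0.6221, -0.0185, 0.0316]
tcp_rot: [-1.314, -1.031, 1.032]
wrist_force: [-5.7, 1.0, 12.1]
width: -0.005
```

Call:
{"api": "jog_arm", "payload": {"increments": [[0,0.003,0,0,0,0,0]]}}

```text
time: 9.32
tool_pos: [0.6219, -0.0184, 0.0304]
tcp_rot: [-1.313, -1.03, 1.032]
wrist_force: [-6.4, 0.2, 12.1]
width: -0.001
```

Call:
{"api": "jog_arm", "payload": {"increments": [[0,0.003,0,0,0,0,0]]}}

```text
time: 9.45
tool_pos: [0.6216, -0.0183, 0.0293]
tcp_rot: [-1.312, -1.029, 1.032]
wrist_force: [-6.8, 1.3, 12.6]
width: 0.0
```

It is sliding down at about 12 N, so I'll keep pressing to the hard stop.

Call:
{"api": "jog_arm", "payload": {"increments": [[0,0.003,0,0,0,0,0]]}}

```text
time: 9.57
tool_pos: [0.6215, -0.0182, 0.0288]
tcp_rot: [-1.312, -1.028, 1.033]
wrist_force: [-8.7, 0.4, 18.7]
width: -0.001
```

Call:
{"api": "jog_arm", "payload": {"increments": [[0,0.003,0,0,0,0,0]]}}

```text
time: 9.7
tool_pos: [0.6215, -0.0182, 0.0288]
tcp_rot: [-1.311, -1.028, 1.033]
wrist_force: [-8.3, -0.4, 18.5]
width: 0.001
```

Call:
{"api": "jog_arm", "payload": {"increments": [[0,0.004,0,0,0,0,0]]}}

```text
time: 9.82
tool_pos: [0.6215, -0.0182, 0.0287]
tcp_rot: [-1.311, -1.027, 1.034]
wrist_force: [-11.1, 0.9, 26.0]
width: -0.002
```

Call:
{"api": "jog_arm", "payload": {"increments": [[0,0.005,0,0,0,0,0]]}}

```text
time: 9.95
tool_pos: [0.6215, -0.0182, 0.0285]
tcp_rot: [-1.31, -1.027, 1.034]
wrist_force: [-15.4, 0.9, 32.2]
width: 0.003
```

It hit a hard stop after about 5.3 mm of travel. I'll lift clear and check the height and the bystanders.

Call:
{"api": "jog_arm", "payload": {"increments": [[0,-0.02,0,0,0,0,0],[0,-0.04,0,0,0,0,0],[0,-0.04,0,0,0,0,0],[0,-0.04,0,0,0,0,0],[0,0,0.05,0,0,0,0],[0,0,0.05,0,0,0,0],[0,0,0.05,0,0,0,0],[0,0,0,0,0,0,0]]}}

```text
time: 10.95
tool_pos: [0.4751, 0.0177, 0.1756]
tcp_rot: [-1.313, -1.029, 1.031]
wrist_force: [0.4, 0.3, 0.4]
width: -0.002
```

Run:
```python
from h import *
a=cv2.imread("pics/scene.png"); p=read_camera("scene"); s=readout.read_state(); print(s["time"],s["wrist_force"],s["tool_pos"])
i=np.linalg.inv(p["world_from_camera"])
for k in C:
    z=[]
    for dx,dy in [(0,0),(.022,0),(-.022,0),(0,.022),(0,-.022)]:
        c=i@np.r_[C[k][0]+dx,C[k][1]+dy,C[k][2],1]; z.append(world(p,p["cx"]+p["fx"]*c[0]/c[2],p["cy"]+p["fy"]*c[1]/c[2],1)[2].round(4))
    print(k,"was",C[k][2],z)
for n in("polish","heel","hammer","brush","plate_tin","dressing"):
    d=spotter.spot_point(p,n); print(n,[(round(x["p"],2),np.round(x["location"])) for x in d[:2]])
cv2.imwrite("pics/end.png",np.vstack([a[150:270,230:400],p["img"][150:270,230:400]]).repeat(2,0).repeat(2,1))
```

```text
11.0 [ 0.15443929 -0.44447985 -0.05712732] [0.47747011 0.01731842 0.17644106]
A was 0.0567 [np.float64(0.0518), np.float64(0.0509), np.float64(0.0513), np.float64(0.0514), np.float64(0.0524)]
B was 0.0593 [np.float64(0.0575), np.float64(0.0601), np.float64(0.0608), np.float64(0.059), np.float64(0.0607)]
C was 0.06 [np.float64(0.0587), np.float64(0.0587), np.float64(0.0606), np.float64(0.0605), np.float64(0.0585)]
D was 0.0573 [np.float64(0.0582), np.float64(0.0568), np.float64(0.0574), np.float64(0.0572), np.float64(0.0564)]
polish [(0.67, array([359., 209.]))]
heel [(0.94, array([356., 237.]))]
hammer [(0.68, array([171., 214.])), (0.24, array([327., 198.]))]
brush [(0.96, array([216., 286.]))]
plate_tin [(0.57, array([158., 263.]))]
dressing [(0.43, array([353., 238.]))]
```

View pics/end.png

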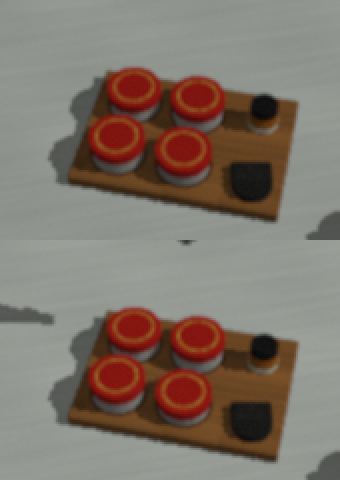

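Before and after match: jar and heel are in place, and lid A is now level and about 5 mm lower at 0.0515 m. The arm is clear, so I'm handing in.

```bash
python3 -c "
from h import *
print(bot.finish_job())"
```

```text
the job is handed in; nothing more can be done
None
```

The loose lid was the one at the rack's +x, +y place (spot_2), and it is now pushed home. I handed the job in at about 11 s.

- **Finding it:** The lid at -x, +y (spot_0) took 15–20 N near its edge without giving. The lid at spot_2 dipped about 4 mm under roughly 2 N, about 0.15 rad. I did not press the other two lids after that.
- **Pressing it home:** In the middle it slid down at about 12 N for roughly 5.3 mm, then stopped hard and held at up to 32 N.
- **Last checks:**
  - Scene-camera depth puts this lid's top about 5 mm lower (56.7 to 51.5 mm) and level within noise. I did not press its edge again to confirm.
  - The jar and heel look unmoved in the before and after pictures. The arm never went near the hammer, plate tin, brush or bottle after its first pass, and I did not compare their positions.
  - The gripper was clear, with no contact force.
- **Disagreements:**
  - With the jaws shut, the fingertips touched about 36 mm higher than the TCP reading plus the stated overhang predicted. I used the pictures and the contact forces instead.
  - The network's last report for the bottle landed on the heel, so I ignored it.

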